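# Clamp a food tin with a wing screw

### The arm

A 6-joint arm with a two-finger parallel gripper is mounted at the origin on a cart in front of the work surface, level with it; the furniture and walls round the work are solid. World frame = base frame: x ahead of the robot, y to its left, z up, the work surface at z = 0. Lengths are in m, angles in rad, forces in N, time in s.
With the tool pointing down it reaches from about 0.2 to 0.875 m from the base axis. Payload 3.4 kg.
Tool frame: the origin (TCP) lies midway between the tips of the shut fingers; the grasp point (between the pads) lies 19 mm behind it (robot.tcp_to_grasp is the distance from the TCP to the grasp point, in m); z points along the fingers, y is the line along which they close (so a half turn about z gives the same grasp; the last joint's range is limited). The gripper opens to 94 mm and grips with 3 to 60 N. Pads are 16 mm wide; open, the fingers measure 119 mm over their backs; the gripper's body (75 mm by 177 mm) begins 78 mm behind the grasp point.
Start: joints at [1.18, 0.276, 1.505, -0, 1.361, -0.121], TCP at [0.153, 0.554, 0.182] pointing down, gripper open.
Joint ranges: [-2.89, 2.89], [-0.75, 2.08], [0.22, 2.7], [-1.18, 4.32], [0.11, 2.71], [-2.7, 2.7]. Speed limits (rad/s): [2.57, 2.57, 3.14, 3.14, 3.14, 3.14].

### API

Orientations are given as [roll, pitch, yaw] about the fixed x, y, z axes, in that order (R = Rz(yaw) Ry(pitch) Rx(roll)).
In Python, from workcell import robot, planner, telemetry, snapshot, camera_info, workorder gives the robot as it stands. Calls block until the motion is done:
- robot.goto(position, orientation): joint-space move of the TCP to a pose.
- robot.servo_line(position, rotation=None, velocity=0.15, guard=None): straight line of the TCP; rotation=None keeps the orientation; velocity is the mean speed in m/s. With guard (N) it stops when the force on the tool has changed by that much, and returns True; else False.
- robot.movej(angles): joint-space move.
- robot.set_gripper(opening): finger opening in m; the grip force is fixed at half the most; returns when the fingers have stopped.
- robot.pause(seconds).
- planner.ik(position, orientation): joint angles nearest the present ones, or None.
- telemetry.observe(): the state.
- snapshot(name): name is "scene" or "top"; returns the picture (480x640x3 uint8, red, green, blue); there is no depth.
- camera_info(name): a dict with "fx", "fy", "cx", "cy" (pixels), "k1" (the pictures are not rectified: a ray, as slopes to the right and down, at radius r is drawn at 1 + k1 r^2 times it, then the intrinsics apply), "extrinsics" (4x4, takes a point from world to camera coordinates). Camera axes: x right, y up, looking along -z (the intrinsics and any distortion apply to the point x, -y, -z); pixel columns grow to the right and rows downward; lengths in m; the calibration is good to about 2 mm. A picture is of the moment at which its call begins. camera_info takes no time and is no camera call.
A pose or a line that the arm cannot do raises robot.Unreachable and nothing moves.
- workorder.hand_in(): hands the job in; it is judged then, once.
The state is a dict: "time": time; "joints": joint angles; "qvel": joint speeds; "effort": joint torques, N m; "tool_pos": TCP position; "tool_rot": TCP orientation; "contact_force": force on the tool from outside, world axes, zero at the start; "ft_torque": the same for the moment, N m; "finger_gap": finger opening in m; "grip_force": force on a finger pad.
Only numpy, scipy, OpenCV 4.12 (cv2) and the standard library are available. Lean on these libraries where they do the work, as an engineer would, in place of code of your own. Each camera call takes 0.05 s, during which the arm holds its last target. There are 200 camera calls.

### The job

Clamp the squat food tin in the screw clamp so that it stays put for opening: with closed fingertips, push the wings of the wing screw round clockwise (seen from above), stroke after stroke, until the pad presses firmly on the tin's lid. Only push gently on the wings: do not pinch the screw, and leave the tin where it stands and the tall tin, the spice jar, the mug and the roll of tape undisturbed.

Things in the scene. Friction and masses are not known exactly. Their poses are not given: they have to be found in the camera images.
- press: Screw clamp for tins, fixed to the worktop. Origin: on the worktop, on the vertical screw axis; z up; -x its open front, +x its column side. Wooden base 126 x 116 mm, bed 14 mm high. Aluminium column 60 mm wide (y) at x = 46 to 62 mm; it carries an arm 36 mm wide at z = 96 to 112 mm that ends in a 40 mm round boss round the screw.
- back_plate (a point): Middle of the top edge of the clamp's upright back plate, at press x = 44 mm, z = 165 mm. The plate is 90 mm wide (press y), 10 mm thick (x = 39 to 49 mm): there is no room for fingers between screw and plate; the front and both sides of the screw are open.
- screw (a joint): Turn of the steel wing screw in rad: 0 fully raised, growing clockwise seen from above; 10 mm of descent a turn. It starts at 0 to 2.2, the pad meets the tin's lid at about 8.2, the rubber then gives about 1 N per 0.1 rad, the thread ends at 10.7. Stiff (about 0.05 N m, some 2 N at the wings); it stays where it is left. At 0 the wing with point wing_tip points to the press's -x.
- wing_tip (a point): Outer end of one of the two wings, at its top edge, 35 mm from the axis; the other wing points the other way. The wings are upright blades 6 mm thick and 22 mm high, reaching from a round hub of radius 14 mm out to 35 mm. The point turns and descends with the screw.
- screw_top (a point): Point on the screw axis at the height of the wings' top edge (153 mm above the worktop when fully raised, 140 mm when the pad meets the tin); descends with the screw. The wings' lower edge is 22 mm below it.
- spindle: The clamp's moving part: the wing screw with the pad under it. (Its origin stays on the screw axis but is not at a useful height: see screw_top and pad_face.)
- pad_face (a point): Centre of the lower face of the round black rubber pad, 44 mm across, at the screw's lower end; it does not turn and presses on the tin. The rubber yields by 1 mm per 6 N.
- tin: Squat food tin, 75 mm across, 58 mm high, loose, standing on the clamp's bed under the pad within 6 mm of the screw axis. Origin: centre of its underside.
- tall_tin: Bystander: tin 57 mm across, 72 mm high, standing on the worktop on the press's +y side, about 150 mm from the screw axis. Origin: centre of its underside.
- spice_jar: Bystander: jar 45 mm across, 100 mm high, on the press's -y side, about 150 mm from the screw axis. Origin: centre of its underside.
- mug: Bystander: mug 82 x 112 x 94 mm at the left. Origin: centre of its underside.
- tape_roll: Bystander: roll of tape 98 mm across, 25 mm high, lying at the right. Origin: underside centre.
Not all that is in view belongs to the job. What is shaped like the press but green is not meant. What is shaped like the tin but pink is not meant.

How it is judged:
At the end, for the whole second after the job is handed in: The pad presses on the tin's lid with more than 3 N and the screw is at rest; the tin stands upright within 10 mm of where it stood (contact force between spindle and tin above 3 N and velocity of joint screw between -0.05 and 0.05 rad/s and distance of tin from where it was at the start of the episode below 0.01 m and angle between tin's own z axis and vertical below 0.1 rad and linear speed of tin below 0.01 m/s); the robot touches nothing.
It fails at once if the wing screw is pinched or forced (more than 35 N from the fingers) (contact force between the fingers and spindle above 35 N).
It fails at once if the tin in the clamp is shifted by more than 10 mm or lifted (distance of tin from where it was at the start of the episode above 0.01 m).
It fails at once if a bystander (tall tin, spice jar, mug or roll of tape) is moved by more than 15 mm (distance of any of tall_tin, spice_jar, mug, tape_roll from where it was at the start of the episode above 0.015 m).
It also fails if it takes over 51 s, if anything falls off the work surface, if the arm or the gripper's body presses on something with over 40 N, if the wrist force passes 120 N, or if a joint passes its speed limit or range.

## Working session

There is one attempt and no reset: what is moved stays moved. The work goes in short steps, each a Python script; the robot and the scene stay as the last script left them, time stands still between calls to the robot, and variables do not carry over. Pictures are saved under pics/ and viewed, at most 10 in all, crops included, and the job is handed in when it is done.

```bash
mkdir -p pics; ls; python3 - <<'E'
from workcell import *
import cv2,numpy as np
for n in("scene","top"):
    cv2.imwrite(f"pics/{n}0.png",snapshot(n)[:,:,::-1])
    c=camera_info(n); print(n,{k:(np.round(v,4).tolist()) for k,v in c.items()})
print(telemetry.observe()["time"])
E
```

```text
pics
scene {'fx': 456.3973, 'fy': 456.3973, 'cx': 325.5443, 'cy': 241.3911, 'k1': -0.0254, 'extrinsics': [[0.4693, -0.8828, -0.0182, -0.2402], [0.5816, 0.2936, 0.7586, -0.4036], [-0.6644, -0.3666, 0.6513, -0.9508], [0.0, 0.0, 0.0, 1.0]]}
top {'fx': 613.2139, 'fy': 613.2139, 'cx': 309.6982, 'cy': 241.1695, 'k1': -0.0366, 'extrinsics': [[0.0109, -0.9999, 0.0082, -0.0111], [0.9552, 0.0129, 0.2957, -0.5477], [-0.2958, 0.0046, 0.9553, -1.5096], [0.0, 0.0, 0.0, 1.0]]}
0.1
```

View pics/scene0.png

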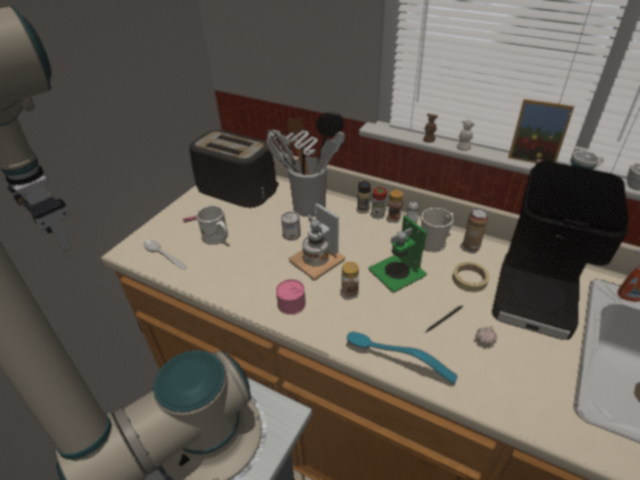

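View pics/top0.png

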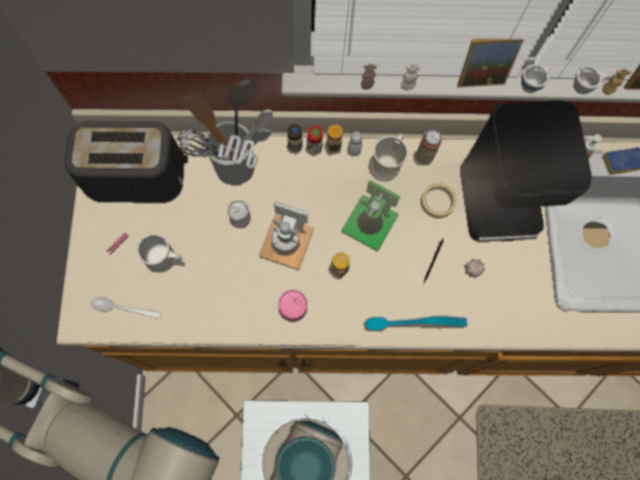

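Clamp candidates in the top view are the wooden-base clamp at (287,237) and the green one at (372,215). The green one is a decoy, so I choose the wooden one. For the tin, the pink one at (293,305) is a decoy; the real tin stands in the wooden clamp. In the scene view the wooden clamp is at (317,245). Next I check it in a close crop and measure.

```bash
cat > h.py <<'E'
import numpy as np, cv2
from workcell import *
def KD(n):
    c=camera_info(n)
    return np.array([[c["fx"],0,c["cx"]],[0,c["fy"],c["cy"]],[0,0,1]]),np.array([c["k1"],0,0,0.]),np.array(c["extrinsics"])
F=np.diag([1,-1,-1.])
def proj(n,P):
    K,D,E=KD(n); R=F@E[:3,:3]; t=F@E[:3,3]
    return cv2.projectPoints(np.atleast_2d(np.array(P,float)),cv2.Rodrigues(R)[0],t,K,D)[0][:,0]
def ray(n,uv):
    K,D,E=KD(n); R=F@E[:3,:3]; t=F@E[:3,3]
    x=cv2.undistortPoints(np.array([[uv]],float),K,D)[0,0]
    return -R.T@t, R.T@np.array([x[0],x[1],1])
def onz(n,uv,z):
    o,d=ray(n,uv); return o+d*(z-o[2])/d[2]
E
python3 - <<'E'
from h import *
t=cv2.imread("pics/top0.png"); s=cv2.imread("pics/scene0.png")
a=cv2.resize(t[190:275,250:325],None,fx=5,fy=5,interpolation=cv2.INTER_CUBIC)
b=cv2.resize(s[200:285,280:355],None,fx=5,fy=5,interpolation=cv2.INTER_CUBIC)
cv2.imwrite("pics/crop.png",np.hstack([a,b]))
# orange wood base in top view
h=cv2.cvtColor(t,cv2.COLOR_BGR2HSV)
m=cv2.inRange(h,(5,90,120),(16,255,255)); m[:190]=0;m[275:]=0;m[:,:250]=0;m[:,325:]=0
pts=cv2.findNonZero(m); r=cv2.minAreaRect(pts); print(len(pts),r)
print(np.round([onz("top",p,0.01)[:2] for p in cv2.boxPoints(r)],4).tolist())
for n,p in(("tall",(238,211)),("jar",(340,264))): print(n,onz("top",p,.08))
E
```

```text
896 ((285.8831787109375, 241.82115173339844), (41.692649841308594, 44.341156005859375), 19.98310661315918)
[[0.5279, 0.1325], [0.6479, 0.0949], [0.608, -0.0136], [0.4896, 0.026]]
tall [0.62958479 0.18581981 0.08      ]
jar [ 0.48827808 -0.08309951  0.08      ]
```

View pics/crop.png

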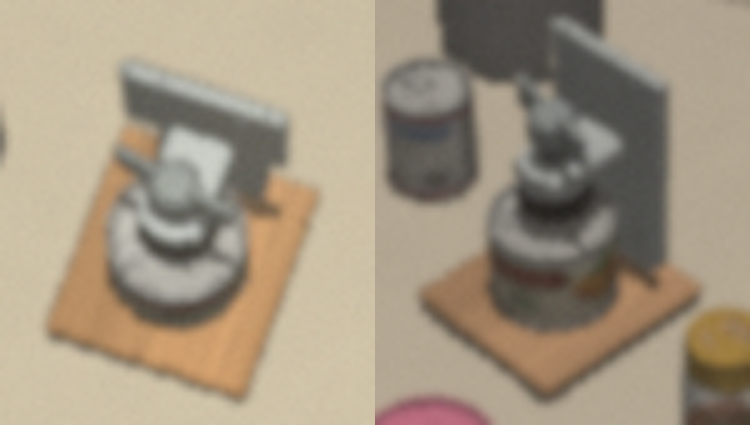

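The crop confirms the choice: wooden base, squat tin under the pad, grey back plate. In crop pixels of the left (top-view) panel, the hub is at about (177,180), the wing ends at (118,155) and (237,213), and the plate top edge runs from (124,68) to (287,119).

```bash
python3 - <<'E'
from h import *
T=lambda x,y:((x+.5)/5-.5+250,(y+.5)/5-.5+190)
S=lambda x,y:((x-375+.5)/5-.5+280,(y+.5)/5-.5+200)
base=np.array([onz("top",T(*p),.014)[:2] for p in((48,330),(243,398),(320,188),(125,124))]); print("base",base.round(4).tolist())
c=base.mean(0); ax=(base[2]+base[3]-base[0]-base[1])/2; print("c",c,"len",np.linalg.norm(ax),"yaw",np.degrees(np.arctan2(ax[1],ax[0])))
pe=np.array([onz("top",T(*p),.165)[:2] for p in((124,68),(287,119))]); d=pe[0]-pe[1]; print("plate",pe.mean(0),np.linalg.norm(d),"yaw",np.degrees(np.arctan2(d[1],d[0]))-90)
yaw=np.arctan2(d[1],d[0])-np.pi/2
print("origin from plate",pe.mean(0)-.044*np.array([np.cos(yaw),np.sin(yaw)]))
def tri(a,b):
    o1,d1=ray("top",a);o2,d2=ray("scene",b)
    k=np.linalg.lstsq(np.c_[d1,-d2],o2-o1,rcond=None)[0]; p,q=o1+k[0]*d1,o2+k[1]*d2; return (p+q)/2,np.linalg.norm(p-q)
print("hubtop",tri(T(177,172),S(551,110)), onz("top",T(177,178),.15))
w=np.array([onz("top",T(*p),.15)[:2] for p in((118,153),(240,207))]); dw=w[0]-w[1]
print("wing",w.tolist(),w.mean(0),np.linalg.norm(dw),np.degrees(np.arctan2(dw[1],dw[0])))
print("wing tri",tri(T(118,153),S(522,80)))
print("tin lid",onz("top",T(177,255),.072))
E
```

```text
base [[0.5266, 0.1308], [0.4902, 0.0252], [0.6093, -0.015], [0.6449, 0.0926]]
c [0.5677762  0.05840524] len 0.12498303312340595 yaw -18.26229103938688
plate [0.60775551 0.04446323] 0.08598769970605044 yaw -17.597610984002728
origin from plate [0.56581456 0.05776576]
hubtop (array([0.57206725, 0.0602355 , 0.14291126]), np.float64(0.0046110998434382615)) [0.56804962 0.05814137 0.15      ]
wing [[0.5808789333232668, 0.08803331030946833], [0.5532108119853666, 0.026365983033780148]] [0.56704487 0.05719965] 0.0675898231370345 65.83577951462956
wing tri (array([0.58268355, 0.0877849 , 0.14603706]), np.float64(0.0012705075310695383))
tin lid [0.55189831 0.06013337 0.072     ]
```

```bash
cat >> h.py <<'E'
C=np.array([.567,.058]); YAW=np.radians(-18.); SGN=[1]
top=lambda q:.153-.01*q/(2*np.pi)
def pose(q,k,lag=.011,r=.030,dz=-.013):
    """TCP pose behind wing k (0: wing_tip, 1: other) at screw turn q; tool y radial"""
    a=np.pi-q+k*np.pi+YAW
    e=np.array([np.cos(a),np.sin(a)]); n=np.array([-e[1],e[0]])   # n: counter-clockwise side
    p=C+r*e+lag*n
    y=a+SGN[0]*np.pi/2
    return [p[0],p[1],top(q)+dz],[np.pi,0,(y+np.pi)%(2*np.pi)-np.pi]
E
python3 - <<'E'
from h import *
for s in(1,-1):
    SGN[0]=s
    for q in(1.67,2.5,3.3,4,4.85):
        for dz in (-.013,.045):
            p,o=pose(q,1,dz=dz); j=planner.ik(p,o); print(s,q,dz,np.round(p,3),None if j is None else np.round(j,2))
E
```

```text
1 1.67 -0.013 [0.565 0.026 0.137] [-0.08  0.29  1.6  -0.    1.25  1.91]
1 1.67 0.045 [0.565 0.026 0.195] [-0.08  0.25  1.5  -0.    1.39  1.91]
1 2.5 -0.013 [0.542 0.038 0.136] None
1 2.5 0.045 [0.542 0.038 0.194] None
1 3.3 -0.013 [0.535 0.062 0.135] [-0.01  0.25  1.66  0.    1.23 -2.68]
1 3.3 0.045 [0.535 0.062 0.193] [-0.01  0.22  1.56  0.    1.37 -2.68]
1 4 -0.013 [0.545 0.081 0.134] [ 0.02  0.27  1.63  0.    1.24 -1.95]
1 4 0.045 [0.545 0.081 0.192] [ 0.02  0.23  1.54  0.    1.37 -1.95]
1 4.85 -0.013 [0.57  0.09  0.132] [ 0.04  0.31  1.58  0.    1.25 -1.08]
1 4.85 0.045 [0.57 0.09 0.19] [ 0.04  0.27  1.49  0.    1.38 -1.08]
-1 1.67 -0.013 [0.565 0.026 0.137] [-0.08  0.29  1.6   0.    1.25 -1.23]
-1 1.67 0.045 [0.565 0.026 0.195] [-0.08  0.25  1.5   0.    1.39 -1.23]
-1 2.5 -0.013 [0.542 0.038 0.136] [-0.06  0.26  1.65  0.    1.24 -0.39]
-1 2.5 0.045 [0.542 0.038 0.194] [-0.06  0.22  1.55  0.    1.37 -0.39]
-1 3.3 -0.013 [0.535 0.062 0.135] [-0.01  0.25  1.66 -0.    1.23  0.46]
-1 3.3 0.045 [0.535 0.062 0.193] [-0.01  0.22  1.56 -0.    1.37  0.46]
-1 4 -0.013 [0.545 0.081 0.134] [ 0.02  0.27  1.63 -0.    1.24  1.19]
-1 4 0.045 [0.545 0.081 0.192] [ 0.02  0.23  1.54 -0.    1.37  1.19]
-1 4.85 -0.013 [0.57  0.09  0.132] [ 0.04  0.31  1.58 -0.    1.25  2.06]
-1 4.85 0.045 [0.57 0.09 0.19] [ 0.04  0.27  1.49 -0.    1.38  2.06]
```

```bash
sed -i 's/SGN=\[1\]/SGN=[-1]/' h.py; python3 - <<'E'
from h import *
robot.set_gripper(0)
p,o=pose(1.67,1,lag=.019,dz=.09); robot.goto(p,o)
print(telemetry.observe()["time"],telemetry.observe()["contact_force"],telemetry.observe()["tool_pos"],p)
p,o=pose(1.67,1,lag=.019); print(robot.servo_line(p,guard=8,velocity=.08))
t=telemetry.observe();print(t["time"],t["contact_force"],t["tool_pos"],p)
a,b=snapshot("top"),snapshot("scene")
cv2.imwrite("pics/c1.png",np.hstack([cv2.resize(i,None,fx=5,fy=5,interpolation=cv2.INTER_CUBIC) for i in(a[190:275,250:325,::-1],b[200:285,280:355,::-1])]))
E
```

```text
3.9333 [ 0.28958536  0.16752575 -0.76502516] [0.57219165 0.02383654 0.24028648] [np.float64(0.5723489889977786), np.float64(0.022894611286845973), 0.24034211245036535]
False
5.375 [ 0.71355448 -0.18436382  0.35470997] [0.57281859 0.02285159 0.13795166] [np.float64(0.5723489889977786), np.float64(0.022894611286845973), 0.13734211245036534]
```

View pics/c1.png

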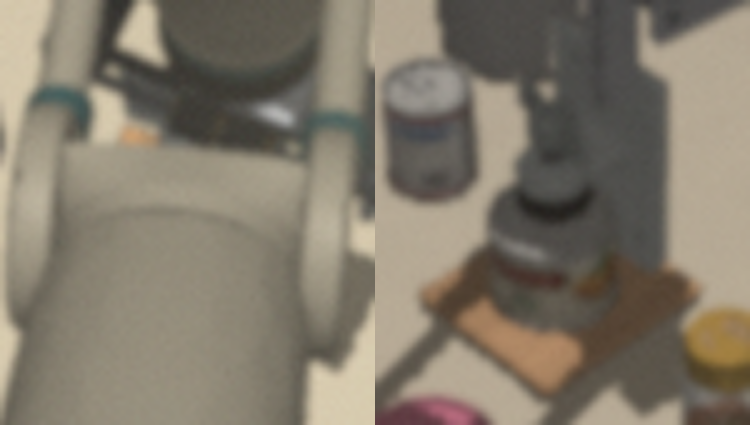

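The right panel (scene view) shows the fingertips between the wing and the plate, near (600,110) in crop pixels, touching nothing. Now the first stroke.

```bash
cat >> h.py <<'E'
def stroke(q0,q1,k,n,v=.03,lag=.011):
    for q in np.linspace(q0,q1,n+1):
        p,o=pose(q,k,lag=lag); hit=robot.servo_line(p,o,velocity=v,guard=15)
        t=telemetry.observe(); print(round(q,2),round(t["time"],2),np.round(t["contact_force"],1),np.round(np.array(t["tool_pos"])-p,4))
        if hit: print("GUARD"); return False
    return True
def retreat(q,k):
    robot.servo_line(pose(q,k,lag=.018)[0],velocity=.05); robot.servo_line(pose(q,k,lag=.018,dz=.035)[0],velocity=.15)
def enter(q,k):
    p,o=pose(q,k,lag=.019,dz=.035); robot.goto(p,o)
    return robot.servo_line(pose(q,k,lag=.019)[0],velocity=.1,guard=8)
E
python3 - <<'E'
from h import *
if stroke(1.67,4.8,1,12): retreat(4.8,1); print(telemetry.observe()["time"])
E
```

```text
1.67 5.89 [ 0.1 -0.2 -0.7] [-0.0002  0.0001  0.0001]
1.93 6.32 [-0.1  0.8  0.1] [ 0.0002 -0.0001  0.0001]
2.19 6.74 [0.  0.8 0.1] [ 0.0003 -0.0001  0.    ]
2.45 7.17 [-0.9  0.9  0.4] [ 0.0004 -0.0001  0.0001]
2.71 7.59 [-0.1  0.2  0.1] [ 0.0003 -0.0002  0.    ]
2.97 8.02 [ 0.  -0.9 -0.3] [ 0.0002 -0.0002  0.    ]
3.24 8.44 [0.3 0.3 0.1] [ 0.0001 -0.0002  0.    ]
3.5 8.87 [-0.2 -0.1  0.1] [ 0.     -0.0003 -0.    ]
3.76 9.29 [ 0.1  0.1 -0.4] [-0.0001 -0.0002 -0.    ]
4.02 9.72 [-1.4 -0.1  0.3] [-0.0002 -0.0002 -0.    ]
4.28 10.14 [-0.7 -0.4  0.5] [-0.0003 -0.0002 -0.    ]
4.54 10.57 [ 0.2 -0.4 -0.6] [-0.0003 -0.0001 -0.0001]
4.8 10.99 [0.7 0.3 0.9] [-0.0004 -0.0001 -0.0001]
11.75
```

```bash
python3 - <<'E'
from h import *
# swing clear to the +y side, high, to see the wings
p,o=pose(4.8,1,dz=.10); robot.servo_line([p[0]-.10,p[1]+.14,.24],velocity=.25)
a,b=snapshot("top"),snapshot("scene")
cv2.imwrite("pics/c2.png",np.hstack([cv2.resize(i,None,fx=5,fy=5,interpolation=cv2.INTER_CUBIC) for i in(a[190:275,250:325,::-1],b[200:285,280:355,::-1])]))
print(telemetry.observe()["time"])
for q in(1.67,4.8,2.5,4.0):
    z=top(q); print(q,[((proj(n,[[*(C+s*.035*np.array([np.cos(np.pi-q+YAW),np.sin(np.pi-q+YAW)])),z] for s in(1,-1)])-off)*5+[dx,0]).round().tolist() for n,off,dx in(("top",[250,190],0),("scene",[280,200],375))])
E
```

```text
12.7083
1.67 [[[112.0, 150.0], [239.0, 205.0]], [[514.0, 73.0], [591.0, 133.0]]]
4.8 [[[239.0, 208.0], [112.0, 154.0]], [[592.0, 140.0], [513.0, 80.0]]]
2.5 [[[154.0, 116.0], [196.0, 242.0]], [[563.0, 66.0], [540.0, 144.0]]]
4.0 [[[240.0, 155.0], [110.0, 205.0]], [[615.0, 110.0], [489.0, 105.0]]]
```

View pics/c2.png

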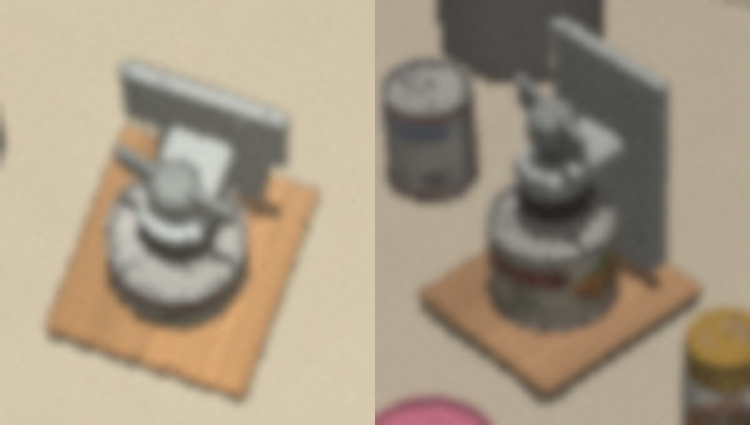

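The wing line looks the same as before in both panels, with ends at (118,155) and (237,213) in the left one. That means either half a turn or no turn, so I compare the descent numerically.

```bash
python3 - <<'E'
import cv2,numpy as np
a=cv2.imread("pics/crop.png",0).astype(np.float32);b=cv2.imread("pics/c2.png",0).astype(np.float32)
for nm,(x0,y0,x1,y1) in {"wing scene":(510,70,600,180),"wing top":(110,140,245,220),"hub top":(145,150,210,215),"base scene":(500,300,600,400)}.items():
    T=a[y0:y1,x0:x1]; R=cv2.matchTemplate(b[y0-20:y1+20,x0-20:x1+20],T,cv2.TM_CCOEFF_NORMED); _,v,_,l=cv2.minMaxLoc(R); print(nm,round(v,3),l[0]-20,l[1]-20, "mean|d|",np.abs(b[y0:y1,x0:x1]-T).mean().round(1))
E
```

```text
wing scene 0.999 0 0 mean|d| 1.2
wing top 0.999 0 0 mean|d| 4.3
hub top 0.999 0 0 mean|d| 4.6
base scene 0.999 0 0 mean|d| 1.2
```

```bash
python3 - <<'E'
from h import *
t=telemetry.observe(); print(t["finger_gap"],t["tool_pos"],t["tool_rot"],t["time"],t["joints"])
print((proj("scene",[[.5728,.0229,.138],[.5728,.0229,.23]])-[280,200])*5+[375,0])
P=np.array([t["tool_pos"],np.add(t["tool_pos"],[0,0,.1])]); uv=proj("scene",P); print(uv)
x,y=uv.mean(0).astype(int); i=snapshot("scene")[max(y-50,0):y+60,x-65:x+65,::-1]
cv2.imwrite("pics/g.png",cv2.resize(i,None,fx=5,fy=5,interpolation=cv2.INTER_CUBIC)); print(x,y)
E
```

```text
0.0007484911105463186 [0.46888095 0.2287865  0.23899307] [ 3.13994061e+00  8.73735997e-04 -4.03139071e-01] 12.7083 [ 3.21065019e-01  1.68277069e-01  1.50818936e+00 -6.62115024e-04
  1.46687525e+00  2.29506895e+00]
[[613.58911838 132.10350083]
 [610.92438688  -5.46369148]]
[[238.84844523 196.35632623]
 [233.1528039  163.07063423]]
236 179
```

View pics/g.png

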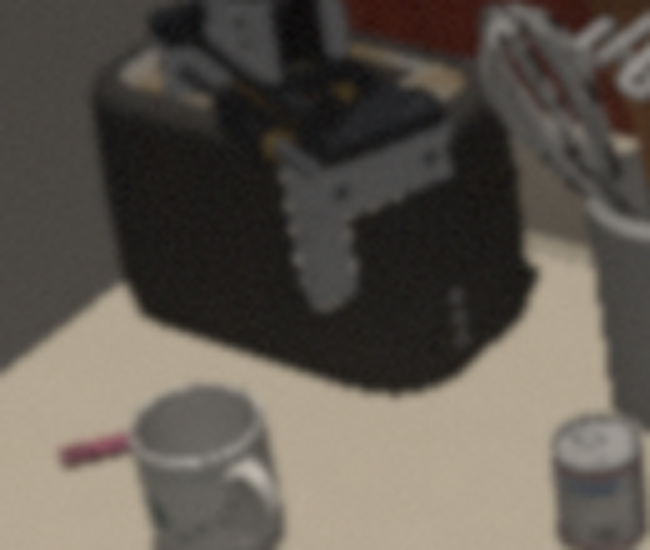

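The shut fingertip shows at crop (330,305), pixel (237,190). The TCP projects to (239,196), so the real tip sits about 18 mm above the TCP and passed over the wings. I go deeper, guarded, and check after part of a stroke.

```bash
sed -i 's/r=.030,dz=-.013/r=.030,dz=-.030/' h.py; python3 - <<'E'
from h import *
robot.servo_line([.47,.0,.24],velocity=.3)
print("hit",enter(1.67,1)); t=telemetry.observe(); print(t["time"],t["tool_pos"],t["contact_force"])
stroke(1.67,3.24,1,6)
b=snapshot("scene"); cv2.imwrite("pics/c3.png",cv2.resize(b[190:285,270:370,::-1],None,fx=6,fy=6,interpolation=cv2.INTER_CUBIC))
E
```

```text
hit False
17.0667 [0.57288105 0.02283984 0.12084099] [-0.08420049  0.98113373 -0.37692208]
1.67 17.48 [-0.9  0.1  0.2] [-0.0001  0.0001  0.0004]
1.93 17.91 [ 1.1 -0.7  0.7] [ 0.0008 -0.0001  0.0003]
2.19 18.33 [ 1.2 -0.9 -0.7] [ 0.0004 -0.0001  0.0002]
2.46 18.76 [0.9 0.2 0.2] [ 0.0001 -0.0001  0.    ]
2.72 19.18 [ 0.3 -1.2  0.6] [-0.0001 -0.0001 -0.0001]
2.98 19.61 [ 0.1 -0.9  0.7] [-0.0003 -0.     -0.0001]
3.24 20.03 [-0.6 -0.8 -0.5] [-0.0006  0.0001 -0.0002]
```

View pics/c3.png

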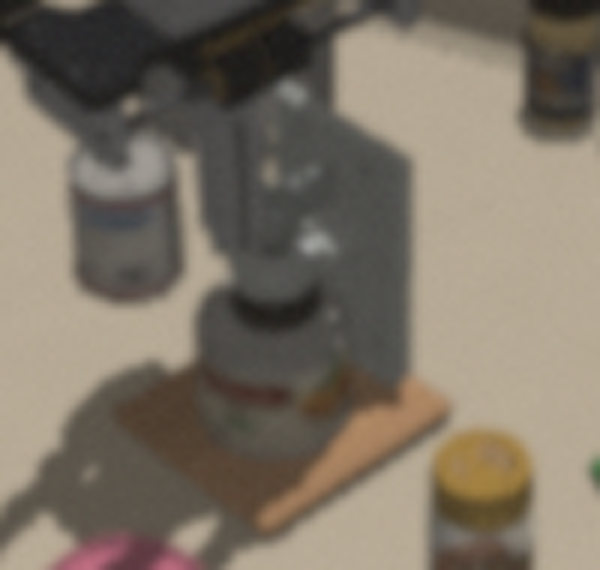

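The hand hides the wings here, but reaction forces of 1–1.3 N now oppose the motion. I finish the stroke, back off and compare the descent.

```bash
python3 - <<'E'
from h import *
if stroke(3.5,4.8,1,5): retreat(4.8,1)
p,o=pose(4.8,1,dz=.06); robot.servo_line([.49,.13,.20],velocity=.25)
a,b=snapshot("top"),snapshot("scene")
im=np.hstack([cv2.resize(i,None,fx=5,fy=5,interpolation=cv2.INTER_CUBIC) for i in(a[190:275,250:325,::-1],b[200:285,280:355,::-1])]); cv2.imwrite("pics/c4.png",im)
print(telemetry.observe()["time"])
A=cv2.imread("pics/crop.png",0).astype(np.float32);B=cv2.cvtColor(im,cv2.COLOR_BGR2GRAY).astype(np.float32)
for nm,(x0,y0,x1,y1) in {"wing scene":(510,70,600,180),"wing top":(110,140,245,220),"base scene":(500,300,600,400)}.items():
    R=cv2.matchTemplate(B[y0-20:y1+20,x0-20:x1+20],A[y0:y1,x0:x1],cv2.TM_CCOEFF_NORMED); _,v,_,l=cv2.minMaxLoc(R); print(nm,round(v,3),l[0]-20,l[1]-20)
E
```

```text
3.5 20.51 [-1.4 -0.1  0.1] [-0.0004  0.0001 -0.0002]
3.76 20.93 [-1.9  0.1 -0.1] [-0.0002  0.     -0.0001]
4.02 21.36 [-1.1 -0.1 -0.3] [-0.0001  0.     -0.0001]
4.28 21.78 [-0.8  0.9 -0.6] [-0.      0.0001 -0.    ]
4.54 22.21 [-1.   1.6 -0.1] [0.     0.0001 0.    ]
4.8 22.63 [-1.   0.5 -0.5] [0.0001 0.     0.    ]
24.0917
wing scene 0.922 -1 1
wing top 0.744 0 0
base scene 0.999 0 0
```

View pics/c4.png

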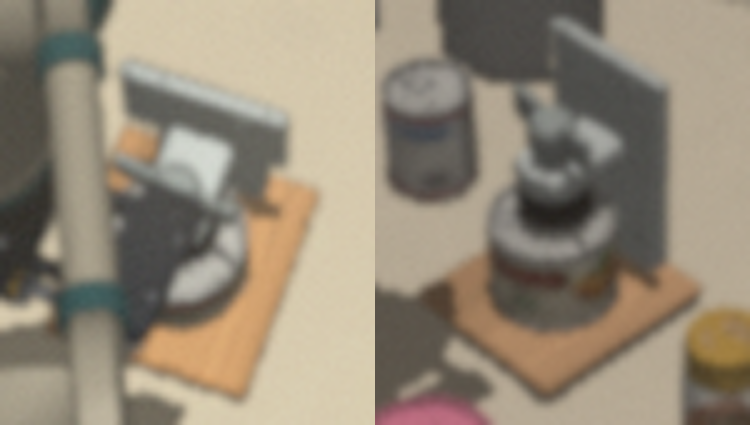

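The wing end in the right panel is now lower, at (522,95) against (522,80), and the pad is nearer the lid. The screw made the half turn, so q is about 4.8. Second stroke, with the other wing.

```bash
python3 - <<'E'
from h import *
robot.servo_line([.49,.02,.20],velocity=.3)
h=enter(4.8,0); print("hit",h)
if not h and stroke(4.8,7.94,0,10,v=.036):
    retreat(7.94,0); robot.servo_line([.49,.08,.19],velocity=.3); h=enter(7.94,1); print("hit",h); t=telemetry.observe(); print(t["time"],t["contact_force"])
E
```

```text
hit False
4.8 28.42 [-0.7  0.1 -0.1] [-0.0001  0.0001  0.0005]
5.11 28.88 [ 1.2 -0.4  0.5] [ 0.0006 -0.0001  0.0003]
5.43 29.35 [ 0.2 -0.3  0.9] [ 0.0003 -0.0001  0.0001]
5.74 29.82 [-0.3 -1.1  1.3] [ 0.     -0.0001 -0.    ]
6.06 30.28 [ 0.2 -1.3  0.1] [-0.0003 -0.     -0.0001]
6.37 30.75 [-0.4  0.2  0.9] [-0.0005  0.0001 -0.0002]
6.68 31.22 [-1.2  0.3 -0.5] [-0.0005  0.0001 -0.0003]
7.0 31.68 [-1.4  1.2  0.5] [-0.0003  0.     -0.0002]
7.31 32.15 [-0.4  0.2 -0.6] [-0.0002  0.0001 -0.0001]
7.63 32.62 [-0.9  0.6 -0.5] [-0.      0.0001 -0.0001]
7.94 33.08 [-0.5  1.  -1.3] [0. 0. 0.]
hit False
37.8917 [ 0.09113049 -0.32495459 -0.50817158]
```

```bash
python3 - <<'E'
from h import *
ok=stroke(7.94,9.3,1,5)
retreat(9.3,1); robot.servo_line([.47,.03,.20],velocity=.25)
b=snapshot("scene"); t=telemetry.observe(); print(ok,t["time"],t["contact_force"])
cv2.imwrite("pics/c5.png",cv2.resize(b[190:285,270:370,::-1],None,fx=6,fy=6,interpolation=cv2.INTER_CUBIC))
e=lambda q:((proj("scene",[[*(C+s*.035*np.array([np.cos(np.pi-q+YAW),np.sin(np.pi-q+YAW)])),top(q)] for s in(1,-1)])-[270,190])*6).round().tolist()
for q in(7.94,8.6,9.3): print(q,e(q))
E
```

```text
7.94 38.31 [-0.  -0.2  0.4] [-0.      0.0001  0.0004]
8.21 38.75 [ 1.  -0.4  0.7] [ 0.0006 -0.0002  0.0003]
8.48 39.19 [ 0.7 -1.7  1.5] [ 0.0003 -0.0001  0.0001]
8.76 39.63 [ 2.3 -1.   0.7] [ 0.0001 -0.0001  0.    ]
9.03 40.08 [ 0.3 -1.3  0.7] [-0.0001 -0.0001 -0.0001]
9.3 40.52 [ 0.5 -0.9  0.9] [-0.0004 -0.     -0.0002]
True 41.875 [ 0.32139789 -0.37867905 -0.48356108]
7.94 [[226.0, 165.0], [321.0, 237.0]]
8.6 [[272.0, 156.0], [273.0, 250.0]]
9.3 [[321.0, 167.0], [223.0, 242.0]]
```

View pics/c5.png

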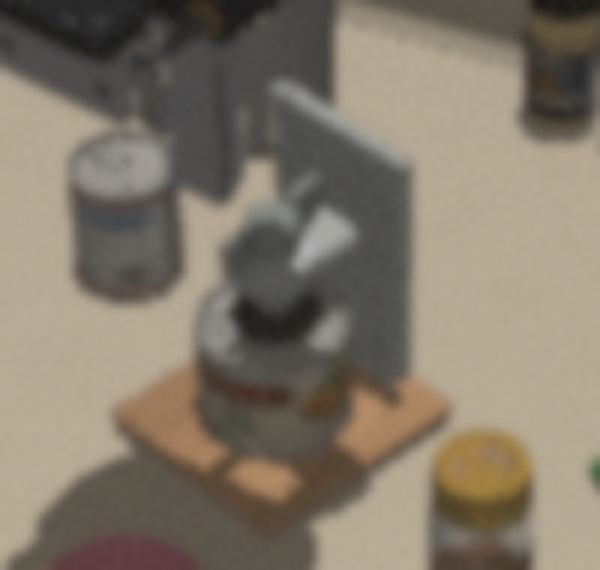

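The wings now point from (228,245) to (315,178), which matches q of about 9.25. The black pad sits on the lid, the tin has not moved and the gripper is clear. Handing in.

```bash
python3 -c "
from workcell import *
robot.pause(.3); print(workorder.hand_in(), telemetry.observe()['time'])"
```

```text
the job is handed in; nothing more can be done
the job is handed in; nothing more can be done
```

I handed the job in at about 42 s of the 51 s limit: the wing screw is at about 9.25 rad, roughly 1 rad past first contact, which should press the lid with about 10 N (estimated, not measured), and the last picture shows the tin still in place and the gripper clear; no verdict came back.

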